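# Fold back the loader's bifold dust cover and load a tube rack

## Robot

A 6-joint arm with a two-finger parallel gripper is mounted at the origin on the work surface. World frame = base frame: x ahead of the robot, y to its left, z up, the work surface at z = 0. Lengths are in m, angles in rad, forces in N, time in s.
With the tool pointing down it reaches from about 0.325 to 0.9 m from the base axis. Payload 6.1 kg.
Tool frame: the origin (TCP) lies at the very end of the fingers, on their centre line; the grasp point (between the pads) lies 19 mm behind it; z points along the fingers, y is the line along which they close (so a half turn about z gives the same grasp; the last joint's range is limited). The gripper opens to 85 mm and grips with 20 to 120 N. Pads are 22 mm wide; open, the fingers measure 114 mm over their backs; the gripper's body (76 mm by 85 mm) begins 54 mm behind the grasp point. The pads swing forward as they close: fully open they stand 13 mm farther back than shut.
Start: joints at [0.978, 0.22, 1.526, -0, 1.395, -0.126], TCP at [0.281, 0.558, 0.231] pointing down, gripper open.
Joint ranges: [-2.98, 2.98], [-0.91, 2.08], [0.09, 2.57], [-1.24, 4.39], [0.2, 2.65], [-2.68, 2.68]. Speed limits (rad/s): [2.57, 2.57, 3.01, 3.14, 3.14, 3.14].

## Interface

Orientations are given as a rotation vector (axis times angle).
In Python, from station import status, eyes, hand_in gives the robot as it stands.
- The arm moves only by the shell command python3 -m crank 'ROWS' [FORCE]. ROWS is JSON, a list of rows, each a list of 7 numbers: the opening, from 0 (shut) to 1 (fully open), then the shift along the tool's x, y, z in cm, then the turn, a rotation vector about the tool's x, y, z in degrees. A call has 1 to 10 rows; each row is the pose to reach, as a shift and turn from the pose commanded when the call began, along the tool's axes at that moment; what a row does not reach only later rows make up. A row lasts 1/10 s, in which the tool goes at most 50 mm and 8.59 degrees, less where a joint would pass 70% of its speed; a pose out of reach is approached as far as the arm can. A call with a gripper value outside its range is refused whole. The fingers move at their own pace and stop on an object; FORCE is the grip in N (left out, the last holds). Time passes only in rows, so rows that repeat a pose let the fingers close. It gives the time, the measured TCP pose, the force, the opening and the grip force at its end, in the units of the state.
- status.observe(): the state, without advancing time (a new reading comes with each control period).
- eyes.camera(name): name is "side" or "top"; returns the picture (480x640x3 uint8, red, green, blue); there is no depth.
- eyes.camera_params(name): a dict with "mtx" (3x3 intrinsics, pixels), "cam_to_world" (4x4, takes a point from camera to world coordinates). Camera axes: x right, y down, z forward; pixel columns grow to the right and rows downward; lengths in m; the calibration is good to about 2 mm. A picture is of the moment at which its call begins. camera_params takes no time and is no camera call.
- hand_in(): hands the job in; it is judged then, once.
The state is a dict: "t": time; "joint_positions": joint angles; "joint_velocities": joint speeds; "tau": joint torques, N m; "eef_pos": TCP position; "ee_rot": TCP orientation; "force": force on the tool from outside, world axes, zero at the start; "moment": the same for the moment, N m; "grip_width": finger opening in m; "finger_force": force on a finger pad.
Only numpy, scipy, OpenCV 4.12 (cv2) and the standard library are available. Lean on these libraries where they do the work, as an engineer would, in place of code of your own. Each camera call takes 0.05 s, during which the arm holds its last target. There are 200 camera calls.

## Task

Push the sample loader's bifold dust cover all the way back until its two panels stand folded flat against each other. Draw the tube rack that has a carrying handle out from under the riser shelf until it stands wholly clear on the bench and let go of it; then lift it by its handle and set it down in the loader's empty lane, flat on the lane's floor, without dropping it. Keep the rack upright throughout, and leave the loaded racks, the foam rack and the wipes pack where they are.

Things in the scene. Friction and masses are not known exactly. Their poses are not given: they have to be found in the camera images.
- loader: white walled bay fixed to the bench, open on top. Origin at bench level; y = the way the cover folds back and the lanes run, z up. Walls 10 thick at x -122 to +122, y -140 to +165, 140 high, with 6 mm rails on the two long walls (top z 146); pivot blocks at y 138 to 164 rise to z 160. Bay floor z 8; the lanes fill y -128 to +66
- cover_rear (a joint): angle (rad) of the rear cover panel above level: 0 = spread level over the bay (starts at 0.25 to 0.75), 1.55 = stop, both grey panels (218 wide, 110 long, 5 thick, joined by a ridge hinge) upright and flat together. It pivots on the loader at y 147, z 148. Pushing the edge strip to loader +y (about 6 N at first, then less) raises the ridge; stiff hinges keep it where it is left
- push_lip (a point): middle of the front (loader -y) face of the push lip, a flange 160 wide, 6 thick, z 145 to 179 (this point z 164), on the level aluminium edge strip that carries the front panel's end along the rails. At cover angle a it lies at loader y = 99 - 220 cos(a) mm. When folded, the upright panels (top z 258) stand 43 mm behind this face
- lane_empty: the empty lane: a white tray fixed in the bay, one of three side by side at loader x -60, 0, +60 (which one varies). Origin at the centre of its underside (z 8); long axis y. Inside 54 wide (x) by 190 long (y), floor 4 mm above the origin, ribs 16 mm above the origin all round
- lane_b: lane tray like lane_empty, holding a loaded rack
- lane_c: lane tray like lane_empty, holding a loaded rack
- loaded_b: tube rack without a handle, standing in lane_b: 46 (x) by 180 (y), caps' top 88 above its origin at the centre of its underside
- loaded_c: the same, standing in lane_c
- rack: the tube rack with a carrying handle, grey, 46 wide (x), 180 long (y), about 0.36 kg; origin at the centre of its underside, z up; alike end for end. Solid end blocks (outermost 20 mm of its length) 56 high; between them two rows of six capped tubes, caps' top z 88. It starts on the bench under the shelf, its +y end 45 to 62 mm out beyond the lip
- handle (a point): centre of the rack's handle: a level bar 14 wide (rack x), 80 long (rack y), 12 high, on a 10 by 22 post, 118 above the rack's origin; 24 mm free between bar and caps
- shelf: grey riser shelf fixed on the bench, open towards its own +y. Origin at bench level under its middle; board 290 (x) by 200 (y), top z 174, underside z 160 (lip 153), carrying a foam rack up to z 262 and a tape roll; side panels 12 thick at x -139, +139. The rack and the foam rack stand beneath it at shelf x about -65 and +65, either way round
- lip (a point): middle of the lip's lower front edge, shelf y 102, z 153; axes as the shelf's (y out from under the shelf)
- foam_rack: white foam block full of tubes, 96 by 96, 88 high, standing under the shelf, its edge some 5 to 17 mm out beyond the lip; origin at the centre of its underside
- wipes: green pack of wipes with a white lid frame, 100 (x) by 194 (y) by 48 high, on the bench; origin at the centre of its underside

How it is judged:
By the outcome, as a careful person would: the job done as asked, in the order asked, and still so for the second after the job is handed in, with the robot touching nothing.
It also fails if it takes over 72 s, if anything falls off the work surface, if the arm or the gripper's body presses on something with over 40 N, if the wrist force passes 120 N, or if a joint passes its speed limit or range.

## Working session

There is one attempt and no reset: what is moved stays moved. The work goes in short steps, Python scripts to look and compute and a shell command to move; the robot and the scene stay as the last step left them, time stands still between calls to the robot, and variables do not carry over. Pictures are saved under pics/ and viewed, at most 10 in all, crops included, and the job is handed in when it is done.

```bash
ls; mkdir -p pics
python3 - <<'E'
from station import status, eyes
import cv2, numpy as np
np.set_printoptions(precision=4,suppress=True)
s=status.observe();print(s)
for n in("top","side"):
    cv2.imwrite(f"pics/{n}0.png",eyes.camera(n)[:,:,::-1]);p=eyes.camera_params(n);print(n,p["mtx"],p["cam_to_world"])
E
```

```text
pics
{'t': 0.0, 'joint_positions': array([ 0.9779,  0.2212,  1.5276,  0.    ,  1.3947, -0.1261]), 'joint_velocities': array([-0.0007, -0.0014,  0.    , -0.0008,  0.    , -0.0008]), 'tau': array([  0.0009, -49.6899, -38.9391,  -0.0002,   0.0114,  -0.    ]), 'eef_pos': array([0.2809, 0.5576, 0.2302]), 'ee_rot': array([-0.7264, -3.0557,  0.0029]), 'force': array([ 0.1349, -0.1936, -0.4383]), 'moment': array([-0.0079,  0.0195,  0.0128]), 'finger_force': 0.0, 'grip_width': 0.08505603874883426}
top [[608.3529   0.     319.6705]
 [  0.     608.3529 237.078 ]
 [  0.       0.       1.    ]] [[-0.1823 -0.9629  0.199   0.3159]
 [-0.9832  0.1796 -0.0317  0.0315]
 [-0.0053 -0.2015 -0.9795  1.2903]
 [ 0.      0.      0.      1.    ]]
side [[499.8087   0.     319.4067]
 [  0.     499.8087 235.0918]
 [  0.       0.       1.    ]] [[-0.194  -0.921   0.3377  0.2055]
 [-0.981   0.1797 -0.0736  0.0912]
 [ 0.0071 -0.3456 -0.9384  1.1661]
 [ 0.      0.      0.      1.    ]]
```

View pics/top0.png

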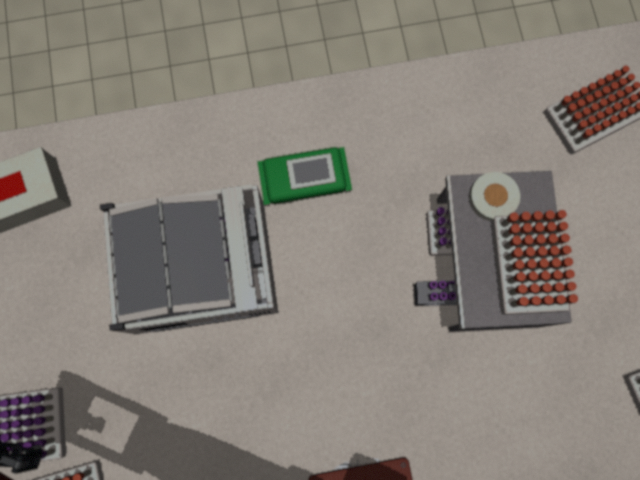

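View pics/side0.png

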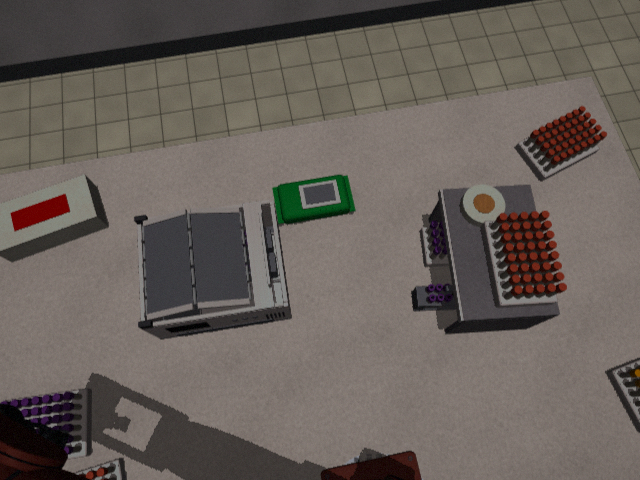

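The top view shows the loader at about (105–270, 190–330), with its pivot blocks to the left. The rack's grey end is at (415–455, 282–305), the foam rack at (430–455, 210–253), and the wipes at (260–350, 150–200). I'll zoom in before measuring.

```bash
cat > h.py <<'E'
from station import status, eyes
import cv2, numpy as np
from scipy.spatial.transform import Rotation as R
np.set_printoptions(precision=4,suppress=True)
def ray(n,uv):
    p=eyes.camera_params(n);d=p["cam_to_world"][:3,:3]@np.linalg.inv(p["mtx"])@[*uv,1.];return p["cam_to_world"][:3,3],d
def onz(n,uv,z):
    o,d=ray(n,uv);return o+d*(z-o[2])/d[2]
def pix(n,P):
    p=eyes.camera_params(n);T=np.linalg.inv(p["cam_to_world"]);q=p["mtx"]@(T[:3,:3]@np.array(P)+T[:3,3]);return q[:2]/q[2]
def tool(Rw_dst,p_dst):
    "shift cm / turn deg in current tool axes from measured pose"
    s=status.observe();A=R.from_rotvec(s["ee_rot"]);return A.inv().apply(np.array(p_dst)-s["eef_pos"])*100,(A.inv()*Rw_dst).as_rotvec(degrees=True)
E
python3 - <<'E'
import cv2,numpy as np
a=cv2.imread("pics/top0.png")
l=cv2.resize(a[180:335,95:280],None,fx=3,fy=3,interpolation=2);r=cv2.resize(a[160:335,405:470],None,fx=3,fy=3,interpolation=2)
o=np.zeros((525,750,3),np.uint8);o[:465,:555]=l;o[:,555:]=r
cv2.imwrite("pics/z1.png",o)
E
```

```text
(no output)
```

View pics/z1.png

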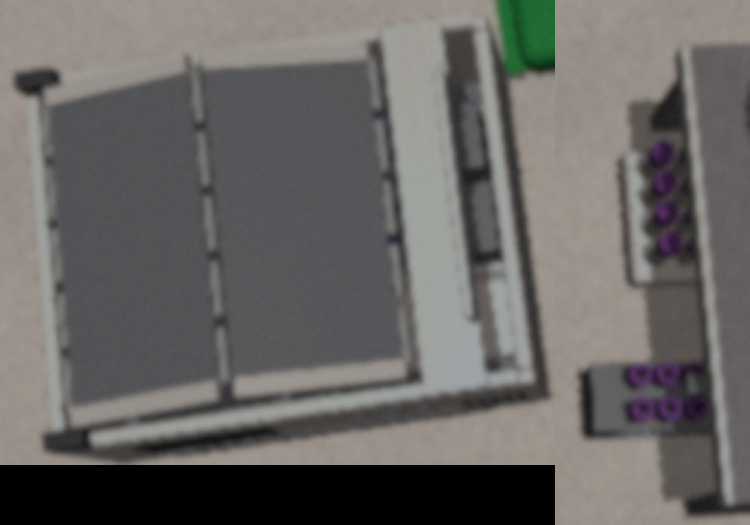

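The crop shows the empty white tray nearest the image bottom, at crop (497,320), so lane_empty is at loader x = -60. The lip strip is at crop (445–480, 30–320). The front corners are at about (488,20) and (535,385), the pivot blocks at (37,82) and (67,440), and the rack end's outer edge at about (588,370)–(588,434).

Run:
```python
from h import *
L=lambda u,v:(95+u/3,180+v/3); K=lambda u,v:(405+(u-555)/3,160+v/3)
f1=onz("top",L(488,20),143);f1=onz("top",L(488,20),.143);f2=onz("top",L(535,383),.143)
b1=onz("top",L(37,79),.160);b2=onz("top",L(67,438),.160)
print("front",f1,f2,np.linalg.norm(f1-f2));print("blk",b1,b2,np.linalg.norm(b1-b2))
for a,b in((f2,f1),(b2,b1)): print("yaw",np.degrees(np.arctan2(*(b-a)[1::-1])))
d=(b1+b2-f1-f2)/2;print("depth",np.linalg.norm(d[:2]),"want 291 yaw",np.degrees(np.arctan2(-d[0],d[1])))
# rack end block top z=.056 corners (outer edge), lip
r1=onz("top",K(592,366),.056);r2=onz("top",K(592,434),.056);print("rack end",r1,r2,np.linalg.norm(r1-r2))
c=[onz("top",K(*q),.088) for q in((641,376),(669,375),(641,409),(671,408))];print("caps",*c)
l1=onz("top",K(683,46),.174);l2=onz("top",K(722,505),.174);print("shelf",l1,l2,np.linalg.norm(l1-l2),np.degrees(np.arctan2(*(l1-l2)[1::-1])))
e1=onz("top",L(447,45),.179);e2=onz("top",L(473,318),.179);print("lip",e1,e2,np.linalg.norm(e1-e2))
```

```text
front [0.6705 0.0955 0.143 ] [0.4317 0.1049 0.143 ] 0.23897114768700503
blk [0.6796 0.3849 0.16  ] [0.4493 0.3925 0.16  ] 0.23039568329756302
yaw -2.242213315818256
yaw -1.8872551322488642
depth 0.2887996069846864 want 291 yaw -2.659454444938233
rack end [ 0.4382 -0.1871  0.056 ] [ 0.3932 -0.1772  0.056 ] 0.04614821639623369
caps [ 0.4226 -0.2118  0.088 ] [ 0.4199 -0.2301  0.088 ] [ 0.4013 -0.207   0.088 ] [ 0.3983 -0.2265  0.088 ]
shelf [ 0.6163 -0.267   0.174 ] [ 0.3295 -0.2253  0.174 ] 0.28981932149671374 -8.269713787559503
lip [0.6479 0.1216 0.179 ] [0.4741 0.1332 0.179 ] 0.17422522374514288
```

```bash
cat >> h.py <<'E'
def down(deg,tilt=0):
    "tool y at world angle deg, tool x 90 deg ccw of it, z down; tilt deg about tool y"
    a=np.radians(deg);y=np.array([np.cos(a),np.sin(a),0]);x=np.array([-np.sin(a),np.cos(a),0])
    return R.from_matrix(np.c_[x,y,[0,0,-1]])*R.from_euler("y",tilt,degrees=True)
YL=-2.4;O=np.array([.5575,.239])
def ld(x,y): 
    a=np.radians(YL);return O+[x*np.cos(a)-y*np.sin(a),x*np.sin(a)+y*np.cos(a)]
E
python3 -c "
from h import *
print(*tool(down(YL),[*ld(0,-.165),.26]))
print(*tool(down(YL),[*ld(0,-.165),.155]))"
```

```text
[-45.8375 -31.0513  -2.9262] [-0.0976  0.0442 65.6556]
[-45.8402 -31.033    7.5738] [-0.0976  0.0442 65.6556]
```

```bash
python3 -m crank '[[0,0,0,-3,0,0,10],[0,-5,-3,-3,0,0,20],[0,-9,-6,-3,0,0,30],[0,-14,-9,-3,0,0,40],[0,-18,-12,-3,0,0,50],[0,-22,-15,-3,0,0,60],[0,-26,-17,-3,0,0,65.6],[0,-30,-20,-3,0,0,65.6],[0,-34,-23,-3,0,0,65.6],[0,-34,-23,-3,0,0,65.6]]'; python3 -c "
from h import *
print(*tool(down(YL),[*ld(0,-.165),.155]))"
```

```text
t: 1.1
eef_pos: [0.4829, 0.1955, 0.2609]
ee_rot: [2.271, 2.169, -0.002]
force: [-0.0, 0.7, 0.2]
grip_width: -0.0001
finger_force: 0.0
[-11.7911   7.3106  10.6125] [ 0.0055  0.0987 -0.219 ]
```

```bash
python3 -m crank '[[0,-4,2.5,0,0,0,0],[0,-8,5,0,0,0,0],[0,-11.8,7.3,0,0,0,0],[0,-11.8,7.3,0,0,0,0],[0,-11.8,7.3,3,0,0,0],[0,-11.8,7.3,7,0,0,0],[0,-11.8,7.3,10.6,0,0,0],[0,-11.8,7.3,10.6,0,0,0],[0,-11.8,7.3,10.6,0,0,0]]'; python3 -m crank '[[0,1,0,0,0,0,0],[0,2,0,0,0,0,0],[0,3,0,0,0,0,0],[0,4,0,0,0,0,0],[0,4.5,0,0,0,0,0],[0,5,0,0,0,0,0],[0,5.5,0,0,0,0,0],[0,6,0,0,0,0,0]]'; python3 -c "
from h import *
cv2.imwrite('pics/t1.png',eyes.camera('top')[100:400,60:460,::-1].repeat(2,0).repeat(2,1))"
```

```text
t: 2.0
eef_pos: [0.5488, 0.0798, 0.1553]
ee_rot: [-2.264, -2.176, 0.002]
force: [0.7, -0.6, -0.1]
grip_width: -0.0
finger_force: 0.0
t: 2.8
eef_pos: [0.5522, 0.139, 0.1554]
ee_rot: [2.267, 2.175, 0.0]
force: [0.3, -2.5, 2.1]
grip_width: 0.0003
finger_force: 1.4
```

View pics/t1.png

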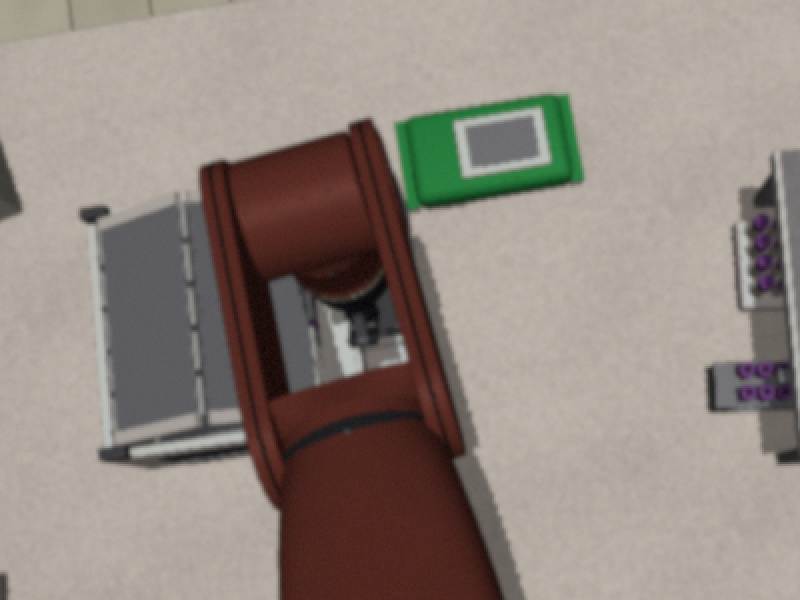

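The gripper at about crop (365,320) is on the lip, and the cover is starting to fold. I'll keep pushing.

```bash
python3 -m crank '[[0,1,0,0,0,0,0],[0,2,0,0,0,0,0],[0,3,0,0,0,0,0],[0,4,0,0,0,0,0],[0,5,0,0,0,0,0],[0,6,0,0,0,0,0],[0,7,0,0,0,0,0],[0,8,0,0,0,0,0],[0,9,0,0,0,0,0],[0,10,0,0,0,0,0]]';  python3 -m crank '[[0,1,0,0,0,0,0],[0,2,0,0,0,0,0],[0,3,0,0,0,0,0],[0,4,0,0,0,0,0],[0,5,0,0,0,0,0],[0,6,0,0,0,0,0],[0,6.5,0,0,0,0,0],[0,7,0,0,0,0,0],[0,7,0,0,0,0,0]]'
```

```text
t: 3.85
eef_pos: [0.5558, 0.2396, 0.1551]
ee_rot: [-2.266, -2.175, 0.001]
force: [-0.7, -1.0, 0.4]
grip_width: -0.0002
finger_force: 0.6
t: 4.75
eef_pos: [0.5591, 0.3094, 0.1554]
ee_rot: [-2.266, -2.176, -0.001]
force: [0.1, -0.0, 0.5]
grip_width: 0.0
finger_force: 0.0
```

```bash
for i in 1 2 3 4; do python3 -m crank '[[0,0.2,0,0,0,0,0],[0,0.4,0,0,0,0,0],[0,0.4,0,0,0,0,0]]' | grep -E "eef|force:"; done
```

```text
eef_pos: [0.5592, 0.3126, 0.1554]
force: [0.2, 0.4, -0.4]
finger_force: 0.0
eef_pos: [0.5593, 0.3169, 0.1554]
force: [-0.9, 0.7, 0.5]
finger_force: 0.0
eef_pos: [0.5594, 0.321, 0.1553]
force: [0.4, -0.3, 0.1]
finger_force: 0.0
eef_pos: [0.5595, 0.3238, 0.1553]
force: [-1.3, -4.9, 1.0]
finger_force: 2.3
```

```bash
for i in 1 2; do python3 -m crank '[[0,0.2,0,0,0,0,0],[0,0.3,0,0,0,0,0],[0,0.3,0,0,0,0,0]]' | grep -E "eef|force:"; done; python3 -c "
from h import *
cv2.imwrite('pics/t2.png',np.hstack([eyes.camera('top')[150:400,60:380,::-1],eyes.camera('side')[150:400,60:380,::-1]]))"
```

```text
eef_pos: [0.5595, 0.3242, 0.1552]
force: [-1.8, -13.3, 4.7]
finger_force: 6.9
eef_pos: [0.5595, 0.3247, 0.1552]
force: [-4.3, -22.3, 6.9]
finger_force: 11.4
```

View pics/t2.png

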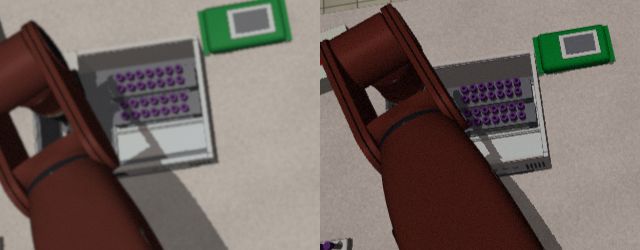

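The cover is folded against its stop, and the empty lane at crop (160,140) is open. I'll back off, raise the arm, and go to the rack.

```bash
cat >> h.py <<'E'
YR=-9.;ya=np.radians(YR);RY=np.array([-np.sin(ya),np.cos(ya),0]);END=np.array([.4157,-.182,0])
def endgrip(back=0,tilt=-25,z=.037):
    Q=down(YR,tilt);g=END-.010*RY+[0,0,z];return Q,g+(.019-back)*Q.as_matrix()[:,2]
E
python3 -m crank '[[0,-2,0,0,0,0,0],[0,-4,0,0,0,0,0],[0,-5,0,-4,0,0,0],[0,-7,0,-8,0,0,0],[0,-10,0,-11,0,0,0],[0,-14,0,-12,0,0,0],[0,-18,0,-12,0,0,0],[0,-22,0,-12,0,0,0],[1,-22,0,-12,0,0,0]]'; python3 -c "
from h import *
cv2.imwrite('pics/tt.png',eyes.camera('top')[:,:,::-1]);cv2.imwrite('pics/ss.png',eyes.camera('side')[:,:,::-1])
print(*tool(*endgrip(.1)));print(*tool(*endgrip(0)));print(endgrip(0)[1])"
```

```text
t: 7.55
eef_pos: [0.5508, 0.1065, 0.2756]
ee_rot: [2.27, 2.169, -0.001]
force: [0.6, 0.1, -0.7]
grip_width: 0.0135
finger_force: 0.0
[-27.355  -11.9694  16.4788] [  1.448  -25.0168   6.4113]
[-31.5605 -12.4537  25.5385] [  1.448  -25.0168   6.4113]
[ 0.4129 -0.1998  0.0198]
```

```bash
python3 -m crank '[[1,-4,-2,0,0,-4,1],[1,-8,-4,1,0,-8,2],[1,-12,-6,3,1,-13,3.5],[1,-16,-8,6,1,-18,5],[1,-20,-10,9,1.4,-22,6],[1,-24,-11,13,1.4,-25,6.4],[1,-27.4,-12,16.5,1.4,-25,6.4],[1,-27.4,-12,16.5,1.4,-25,6.4],[1,-27.4,-12,16.5,1.4,-25,6.4]]'; python3 -c "
from h import *
t=eyes.camera('top')[:,:,::-1];s=eyes.camera('side')[:,:,::-1]
cv2.imwrite('pics/t3.png',np.vstack([np.hstack([t[150:350,60:460]]),s[150:350,60:460]]))
print(*tool(*endgrip(0)))"
```

```text
t: 8.55
eef_pos: [0.4177, -0.1576, 0.1079]
ee_rot: [2.144, 1.836, -0.479]
force: [-0.1, -0.2, -0.8]
grip_width: 0.0851
finger_force: 0.0
[-0.0647 -0.1147 10.0715] [ 0.142  -0.0026  0.1396]
```

View pics/t3.png

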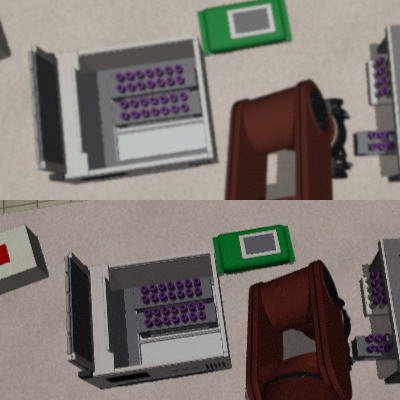

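The cover is folded upright at crop (45,110), the empty lane is visible, and the gripper is lined up with the rack end at (355,140). I'll descend and grip.

```bash
python3 -m crank '[[1,0,-0.1,3,0,0,0],[1,0,-0.1,6,0,0,0],[1,0,-0.1,8,0,0,0],[1,0,-0.1,10,0,0,0],[1,0,-0.1,10,0,0,0],[0,0,-0.1,10,0,0,0],[0,0,-0.1,10,0,0,0],[0,0,-0.1,10,0,0,0],[0,0,-0.1,10,0,0,0],[0,0,-0.1,10,0,0,0]]' 30;  python3 -m crank '[[0,0,0,0,0,0,0],[0,0,0,0,0,0,0],[0,0,0,0,0,0,0]]'; python3 -c "
from h import *
s=status.observe();print(*tool(R.from_rotvec(s['ee_rot']),s['eef_pos']+.01*RY))"
```

```text
t: 9.65
eef_pos: [0.414, -0.1995, 0.0213]
ee_rot: [2.139, 1.832, -0.471]
force: [0.5, 4.6, 5.5]
grip_width: 0.0457
finger_force: 31.4
t: 9.95
eef_pos: [0.414, -0.1995, 0.0213]
ee_rot: [2.139, 1.832, -0.471]
force: [0.9, 4.7, 6.5]
grip_width: 0.0458
finger_force: 31.4
[ 0.906   0.0035 -0.4232] [0. 0. 0.]
```

```bash
python3 -m crank '[[0,0.4,0,-0.22,0,0,0],[0,0.9,0,-0.45,0,0,0],[0,1.8,0,-0.87,0,0,0],[0,2.7,0,-1.29,0,0,0],[0,3.6,0,-1.71,0,0,0],[0,4.5,0,-2.13,0,0,0],[0,5.4,0,-2.55,0,0,0],[0,6.3,0,-2.97,0,0,0],[0,7.2,0,-3.39,0,0,0],[0,7.2,0,-3.39,0,0,0]]'; python3 -m crank '[[0,0.9,0,-0.42,0,0,0],[0,1.8,0,-0.84,0,0,0],[0,2.7,0,-1.26,0,0,0],[0,3.6,0,-1.68,0,0,0],[0,4.5,0,-2.1,0,0,0],[0,5.4,0,-2.52,0,0,0],[0,6.3,0,-2.94,0,0,0],[0,7.2,0,-3.36,0,0,0],[0,8,0,-3.73,0,0,0],[0,8,0,-3.73,0,0,0]]'
```

```text
t: 10.95
eef_pos: [0.4255, -0.1206, 0.0213]
ee_rot: [2.14, 1.832, -0.474]
force: [-2.7, 3.6, 11.6]
grip_width: 0.0455
finger_force: 33.0
t: 11.95
eef_pos: [0.4388, -0.0335, 0.0213]
ee_rot: [2.139, 1.832, -0.475]
force: [-2.7, 0.8, 10.6]
grip_width: 0.0456
finger_force: 32.8
```

```bash
python3 -m crank '[[0.6,0,0,0,0,0,0],[1,0,0,0,0,0,0],[1,0,0,0,0,0,0],[1,0,0,-2,0,0,0],[1,0,0,-5,0,0,0],[1,0,0,-9,0,0,0],[1,0,0,-13,0,0,0],[1,2,0,-17,0,8,0],[1,4,0,-20,0,16,0],[1,6,0,-22,0,25,0]]';  python3 -m crank '[[1,5,0,-3,0,0,0],[1,10,0,-6,0,0,0],[1,15,0,-6,0,0,0],[1,20,0,-6,0,0,0],[1,20,0,-6,0,0,0]]'; python3 -c "
from h import *
for n in('top','side'): cv2.imwrite(f'pics/{n}4.png',eyes.camera(n)[:,:,::-1])
a=cv2.imread('pics/top4.png')[230:360,260:460];b=cv2.imread('pics/side4.png')[230:360,260:460]
cv2.imwrite('pics/t4.png',cv2.resize(np.vstack([a,b])[:, :],None,fx=2.3,fy=2.3,interpolation=2))
print(pix('top',[.43,-.1,.124]))"
```

```text
t: 12.95
eef_pos: [0.4624, 0.1142, 0.1971]
ee_rot: [2.38, 2.043, 0.005]
force: [-0.3, -0.7, -0.8]
grip_width: 0.0856
finger_force: 0.0
t: 13.45
eef_pos: [0.4912, 0.3139, 0.2524]
ee_rot: [2.38, 2.044, -0.007]
force: [0.1, 0.1, -0.5]
grip_width: 0.0853
finger_force: 0.0
[379.3264 289.8601]
```

View pics/t4.png

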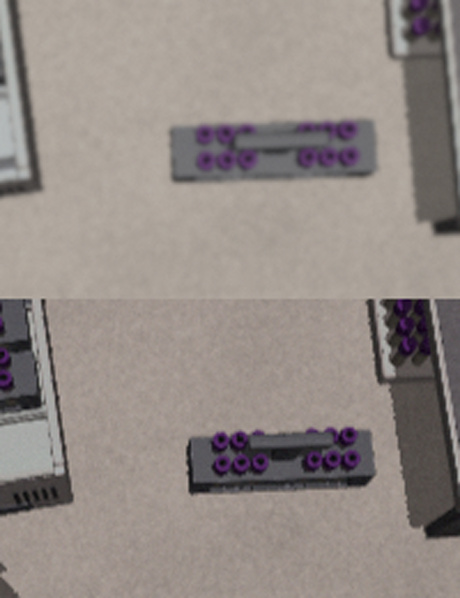

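The rack stands free and upright. In the top crop its ends are at about (172,127)–(175,178) and (373,120)–(375,173), with the handle bar from (234,143) to (332,137).

Run:
```python
from h import *
T=lambda u,v:(260+u/2.3,230+v/2.3); S=lambda u,v:(260+u/2.3,230+(v-299)/2.3)
a,b,c,d=[onz("top",T(*q),.056) for q in((172,127),(175,177),(373,120),(375,172))]
print(a,b,c,d);m=(a+b+c+d)/4;e=(a+b-c-d)/2;print("ctr",m,"len",np.linalg.norm(e),"yaw",np.degrees(np.arctan2(-e[0],e[1])))
h=[onz("top",T(*q),.124) for q in((235,143),(332,137))];print("bar",*h,(h[0]+h[1])/2,np.linalg.norm(h[0]-h[1]))
h=[onz("side",S(*q),.124) for q in((251,441),(333,438))];print("bar side",*h,(h[0]+h[1])/2,np.linalg.norm(h[0]-h[1]))
# caps colour centroid
for n,r in(("top",(230,360,300,430)),("side",(230,360,330,430))):
    im=cv2.imread(f"pics/{n}4.png");h_=cv2.cvtColor(im,cv2.COLOR_BGR2HSV);k=cv2.inRange(h_,(130,80,30),(165,255,255));z=np.zeros_like(k);z[r[0]:r[1],r[2]:r[3]]=k[r[0]:r[1],r[2]:r[3]]
    ys,xs=np.nonzero(z);(cx,cy),sz,an=cv2.minAreaRect(np.c_[xs,ys].astype(np.float32));print(n,cx,cy,sz,an,onz(n,(cx,cy),.087))
```

```text
[ 0.4626 -0.0204  0.056 ] [ 0.4187 -0.0147  0.056 ] [ 0.4361 -0.1967  0.056 ] [ 0.3908 -0.1885  0.056 ]
ctr [ 0.427  -0.1051  0.056 ] len 0.1771276841281704 yaw -8.820677359782682
bar [ 0.4317 -0.0667  0.124 ] [ 0.4218 -0.1474  0.124 ] [ 0.4267 -0.107   0.124 ] 0.08124468918625419
bar side [ 0.4339 -0.0696  0.124 ] [ 0.422  -0.1451  0.124 ] [ 0.428  -0.1074  0.124 ] 0.07641817362965386
top 380.3222961425781 292.9895935058594 (18.05512237548828, 69.12532806396484) 88.15238952636719 [ 0.4272 -0.1049  0.087 ]
side 383.998779296875 295.47509765625 (18.227231979370117, 63.67046356201172) 87.1375961303711 [ 0.4275 -0.1056  0.087 ]
```

```bash
python3 -c "
from h import *
print(*tool(down(-8.7),[.427,-.106,.20]));print(*tool(down(-8.7),[.427,-.106,.101]))"
```

```text
[-42.2065  -0.0152   5.4973] [-0.0507  0.4669  0.0317]
[-42.1258  -0.0064  15.3969] [-0.0507  0.4669  0.0317]
```

```bash
python3 -m crank '[[0.6,-5,0,0,0,0,0],[0.6,-10,0,0,0,0,0],[0.6,-15,0,0,0,0.4,0],[0.6,-20,0,0,0,0.4,0],[0.6,-25,0,0,0,0.4,0],[0.6,-30,0,1,0,0.4,0],[0.6,-35,0,3,0,0.4,0],[0.6,-39,0,5,0,0.4,0],[0.6,-42.2,0,5.5,0,0.4,0],[0.6,-42.2,0,5.5,0,0.4,0]]'; python3 -c "
from h import *
print(*tool(down(-8.7),[.427,-.106,.101]))
for n in('top','side'): cv2.imwrite(f'pics/{n}5.png',eyes.camera(n)[:,:,::-1])
a=cv2.imread('pics/top5.png')[230:360,260:460];b=cv2.imread('pics/side5.png')[230:360,260:460]
cv2.imwrite('pics/t5.png',cv2.resize(np.vstack([a,b]),None,fx=2.3,fy=2.3,interpolation=2))"
```

```text
t: 14.55
eef_pos: [0.4238, -0.1113, 0.1989]
ee_rot: [-2.392, -2.035, 0.005]
force: [0.1, 0.1, -0.0]
grip_width: 0.0511
finger_force: 0.0
[0.5853 0.2643 9.7846] [-0.1655  0.0844 -0.5144]
```

View pics/t5.png

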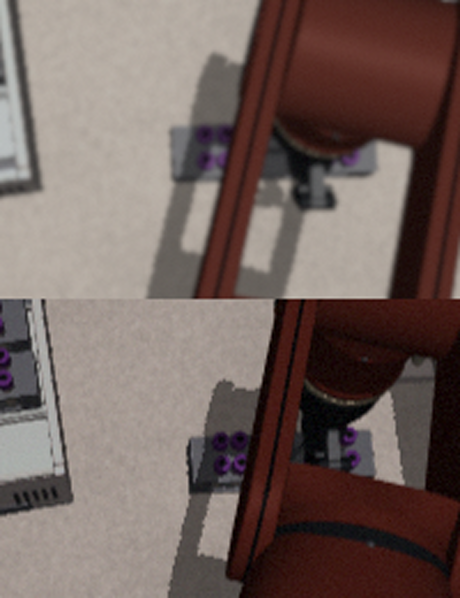

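The gripper stands over the handle, with a finger at top crop (315,190) and the rack undisturbed below. I'll descend, grip and lift.

```bash
python3 -m crank '[[0.6,0.6,0.25,0,0,0,-0.5],[0.6,0.6,0.25,3,0,0,-0.5],[0.6,0.6,0.25,6,0,0,-0.5],[0.6,0.6,0.25,8.5,0,0,-0.5],[0.6,0.6,0.25,9.8,0,0,-0.5],[0.6,0.6,0.25,9.8,0,0,-0.5],[0,0.6,0.25,9.8,0,0,-0.5],[0,0.6,0.25,9.8,0,0,-0.5],[0,0.6,0.25,9.8,0,0,-0.5],[0,0.6,0.25,9.8,0,0,-0.5]]' 60;  python3 -m crank '[[0,0,0,0,0,0,0],[0,0,0,0,0,0,0],[0,0,0,0,0,0,0]]';python3 -m crank '[[0,0,0,-0.5,0,0,0],[0,0,0,-1,0,0,0],[0,0,0,-2,0,0,0],[0,0,0,-2,0,0,0],[0,0,0,-2,0,0,0]]'
```

```text
t: 15.65
eef_pos: [0.4308, -0.1023, 0.1042]
ee_rot: [2.376, 2.052, 0.001]
force: [-3.1, 2.2, 6.8]
grip_width: 0.0129
finger_force: 59.1
t: 15.95
eef_pos: [0.4308, -0.1022, 0.1042]
ee_rot: [2.376, 2.052, 0.001]
force: [-2.6, 0.7, 6.4]
grip_width: 0.013
finger_force: 59.1
t: 16.45
eef_pos: [0.4302, -0.1021, 0.123]
ee_rot: [2.376, 2.053, 0.0]
force: [1.3, -0.5, -4.2]
grip_width: 0.0124
finger_force: 59.0
```

```bash
python3 -m crank '[[0,0,0,-2,0,0,0],[0,0,0,-4,0,0,0],[0,0,0,-7,0,0,0],[0,0,0,-10,0,0,0],[0,0,0,-13,0,0,0],[0,0,0,-16,0,0,0],[0,0,0,-18,0,0,0],[0,0,0,-18,0,0,0]]'; python3 -c "
from h import *
for n in('top','side'): cv2.imwrite(f'pics/{n}6.png',eyes.camera(n)[:,:,::-1])
a=cv2.imread('pics/top6.png')[260:330,160:350];b=cv2.imread('pics/side6.png')[270:340,180:370]
cv2.imwrite('pics/t6.png',cv2.resize(np.vstack([a,b]),None,fx=4,fy=4,interpolation=2))
for q in((-.027,-.095),(.027,-.095),(-.027,.095),(.027,.095)):
  w=[*ld(-.06+q[0],-.031+q[1]),.024]; print(((pix('top',w)-[160,260])*4),((pix('side',w)-[180,200])*4))"
```

```text
t: 17.25
eef_pos: [0.4313, -0.1025, 0.3056]
ee_rot: [2.373, 2.05, 0.004]
force: [0.3, 0.3, -4.7]
grip_width: 0.0127
finger_force: 59.2
[438.2987 151.2796] [413.3752 416.782 ]
[425.4971  49.55  ] [401.604  327.2843]
[ 75.1775 203.0786] [ 84.4596 466.2143]
[ 65.4128 100.556 ] [ 77.7678 375.0693]
```

View pics/t6.png

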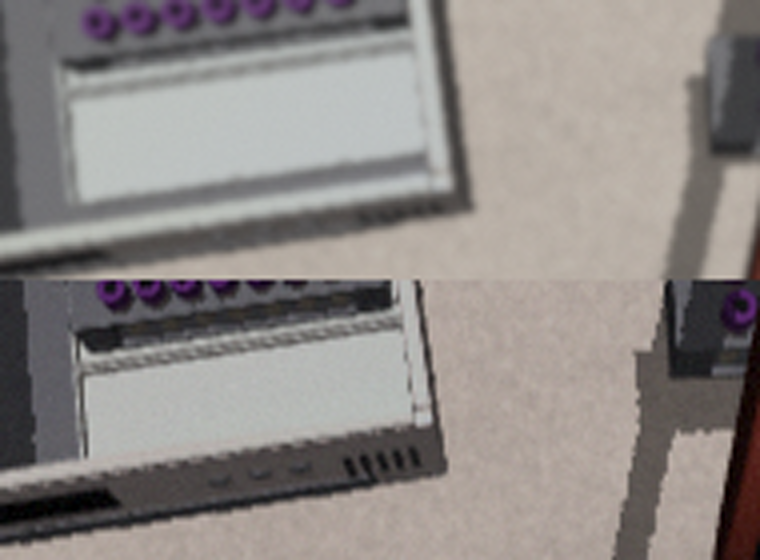

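The crop shows the lane floor's far corner at about (73,100) in top and (85,372) in side. The rack hangs at the right. I'll compare these against predicted floor and rib edges using intensity profiles.

Run:
```python
from h import *
def w(x,y,z): return [*ld(-.06+x,-.031+y),z]
for n in("top","side"):
    g=cv2.cvtColor(cv2.imread(f"pics/{n}6.png"),cv2.COLOR_BGR2GRAY).astype(np.float32)
    def prof(fix,axis,rng,z):
        P=[pix(n,w(*( (r,fix) if axis=="x" else (fix,r) ),z)) for r in rng]
        return cv2.remap(g,np.float32([[p[0] for p in P]]),np.float32([[p[1] for p in P]]),cv2.INTER_LINEAR)[0].astype(int)
    rng=np.arange(.014,.040,.001)
    # averaged across several y: x-profile at floor level
    print(n,"x prof mm 14..",np.mean([prof(y,"x",rng,.012) for y in np.arange(-.05,.08,.01)],0).astype(int))
    rng=np.arange(.080,.108,.001)
    print(n,"y prof mm 80..",np.mean([prof(x,"y",rng,.012) for x in np.arange(-.005,.02,.005)],0).astype(int))
```

```text
top x prof mm 14.. [191 191 191 191 191 191 191 191 191 191 191 190 188 184 177 169 160 152
 147 144 145 149 155 163 169 170]
top y prof mm 80.. [191 191 191 191 191 191 191 191 191 191 191 190 189 186 181 173 161 147
 137 132 132 134 133 129 124 118 114 113]
side x prof mm 14.. [182 182 182 182 182 182 182 182 181 181 182 181 181 181 178 168 150 129
 115 113 118 122 124 130 141 152]
side y prof mm 80.. [181 181 181 181 182 181 181 181 181 181 181 182 182 181 174 153 120  98
 103 124 135 123 106  98  95  95  95  95]
```

Run:
```python
from h import *
def w(x,y,z): return [*ld(-.06+x,-.031+y),z]
rng=np.arange(.014,.034,.0005)
for n in("top","side"):
    g=cv2.cvtColor(cv2.imread(f"pics/{n}6.png"),cv2.COLOR_BGR2GRAY).astype(np.float32);ys=np.arange(-.06,.085,.01);E=[]
    for y in ys:
        P=np.float32([pix(n,w(r,y,.012)) for r in rng]);p=cv2.remap(g,P[None,:,0],P[None,:,1],1)[0];lvl=168 if n=="top" else 150;E.append(rng[np.argmax(p<lvl)])
    f=np.polyfit(ys,E,1);print(n,np.array(E)*1000,"yaw off deg",-np.degrees(f[0]),"x@0",f[1])
c=ld(-.0575,-.030);print("lane ctr",c)
a=np.radians(YL);yd=np.array([-np.sin(a),np.cos(a)]);t=c+.0042*yd;print("tcp tgt",t);print(*tool(down(YL),[*t,.30]))
```

```text
top [30.  29.5 30.  29.5 29.5 29.  30.  29.5 29.  29.5 29.  29.  29.  29.
 29. ] yaw off deg 0.3785614003542926 x@0 0.0294327380952381
side [30.5 31.  30.5 30.5 30.5 30.5 30.5 30.5 30.  30.  30.  30.  30.  30.
 29.5] yaw off deg 0.41948695714935264 x@0 0.030339880952380965
lane ctr [0.4988 0.2114]
tcp tgt [0.499  0.2156]
[32.409   2.2513  0.1504] [-0.0178  0.0206 -5.9442]
```

```bash
python3 -m crank '[[0,2,0.2,0,0,0,-1],[0,5,0.4,0,0,0,-2],[0,9,0.8,0,0,0,-3],[0,13,1.2,0,0,0,-4],[0,17,1.5,0,0,0,-5],[0,21,1.9,0,0,0,-6.3],[0,25,2.1,0,0,0,-6.3],[0,29,2.2,0,0,0,-6.3],[0,31.5,2.25,0,0,0,-6.3],[0,32.4,2.25,0,0,0,-6.3]]'; python3 -m crank '[[0,0,0,0,0,0,0],[0,0,0,0,0,0,0],[0,0,0,0,0,0,0]]'; python3 -c "
from h import *
for n in('top','side'): cv2.imwrite(f'pics/{n}7.png',eyes.camera(n)[:,:,::-1])
print(*tool(down(-2.0),[.499,.2156,.30]))
# caps of held rack
for n in('top','side'):
  a=cv2.imread(f'pics/{n}7.png');k=cv2.inRange(cv2.cvtColor(a,cv2.COLOR_BGR2HSV),(130,80,30),(165,255,255));N,_,st,ce=cv2.connectedComponentsWithStats(k);print(n,[(s[:5].tolist()) for s in st[1:] if s[4]>12 and s[0]<330])
for r in (-.09,.09):
  for q in(-.023,.023): print(pix('top',[.499+q+.035*r,.2114+r,.256]),pix('side',[.499+q+.035*r,.2114+r,.256]))
"
```

```text
t: 18.35
eef_pos: [0.498, 0.2176, 0.2992]
ee_rot: [-2.256, -2.183, 0.006]
force: [0.0, -0.7, -3.9]
grip_width: 0.0128
finger_force: 59.2
t: 18.65
eef_pos: [0.499, 0.2141, 0.3018]
ee_rot: [2.262, 2.179, -0.002]
force: [0.9, -0.5, -3.6]
grip_width: 0.0132
finger_force: 59.2
[ 0.1281 -0.0294  0.2361] [ 0.0213  0.0491 -0.1355]
top [[235, 215, 7, 8, 46], [225, 216, 8, 8, 48], [205, 219, 8, 8, 50], [215, 218, 8, 8, 50], [194, 221, 9, 7, 46], [226, 227, 8, 8, 50], [236, 226, 8, 8, 47], [216, 228, 8, 8, 48], [195, 231, 10, 9, 61], [206, 230, 9, 8, 51], [239, 242, 8, 8, 45], [219, 245, 9, 8, 51], [229, 244, 8, 8, 49], [209, 247, 9, 8, 47], [202, 249, 6, 7, 23], [218, 255, 21, 13, 174], [208, 258, 9, 5, 26], [212, 270, 29, 12, 205], [157, 281, 16, 9, 95], [0, 395, 44, 11, 232], [0, 406, 45, 12, 237], [0, 417, 45, 12, 250], [0, 429, 45, 12, 262], [0, 440, 46, 12, 272], [0, 451, 46, 13, 274]]
side [[253, 227, 9, 19, 104], [247, 229, 5, 7, 19], [227, 232, 9, 18, 79], [222, 244, 5, 7, 21], [257, 251, 6, 4, 16], [183, 260, 20, 23, 233], [233, 261, 7, 7, 26], [30, 392, 44, 13, 263], [19, 398, 11, 8, 65], [0, 400, 20, 9, 124], [50, 403, 21, 9, 125], [0, 406, 51, 14, 308], [51, 413, 20, 10, 124], [40, 417, 10, 7, 58], [8, 418, 32, 12, 194], [0, 423, 7, 8, 48], [0, 424, 73, 18, 417], [60, 435, 11, 8, 64], [50, 437, 10, 8, 64], [38, 439, 11, 8, 60], [7, 440, 31, 12, 188], [0, 445, 6, 8, 39], [50, 446, 20, 10, 121], [38, 450, 10, 8, 61], [16, 452, 21, 10, 125], [5, 455, 10, 8, 61], [0, 457, 5, 8, 32]]
[254.5228 279.9355] [272.7696 274.2162]
[250.2338 253.9157] [268.8675 251.4674]
[149.7511 295.5298] [176.7522 288.9331]
[146.3607 269.2631] [174.3804 265.6755]
```

Run:
```python
from h import *
s=status.observe();zc=s["eef_pos"][2]-.104+.087
a=cv2.imread('pics/top7.png');k=cv2.inRange(cv2.cvtColor(a,cv2.COLOR_BGR2HSV),(130,80,30),(165,255,255))
A=np.radians(-2.1);y=np.array([-np.sin(A),np.cos(A),0]);x=np.array([np.cos(A),np.sin(A),0])
for nm,(u0,u1,v0,v1) in dict(L=(155,175,279,292),R=(210,243,269,283)).items():
    ys,xs=np.nonzero(k[v0:v1,u0:u1]);P=np.array([onz("top",(u+u0,v+v0),zc) for u,v in zip(xs,ys)])-[.499,.2115,zc]
    py,px=P@y*1e3,P@x*1e3;print(nm,"y",py.min(),py.max(),"x",px.min(),px.max(),px.mean())
# same caps measured while standing on the bench (top4): extents about rack centre
a=cv2.imread('pics/top4.png');k=cv2.inRange(cv2.cvtColor(a,cv2.COLOR_BGR2HSV),(130,80,30),(165,255,255))[230:360,300:430]
A=np.radians(-8.7);y=np.array([-np.sin(A),np.cos(A),0]);x=np.array([np.cos(A),np.sin(A),0])
ys,xs=np.nonzero(k);P=np.array([onz("top",(u+300,v+230),.087) for u,v in zip(xs,ys)])-[.427,-.106,.087];m=P@x<0
print("bench y",(P@y).min()*1e3,(P@y).max()*1e3,"x",(P@x).min()*1e3,(P@x).max()*1e3,(P@x)[m].mean()*1e3)
```

```text
L y 43.074488381649736 67.92152533808623 x -20.134515459992727 -5.595703185109574 -13.280155722972452
R y -71.19587950681674 -24.78274795501197 x -21.349732807991433 -4.3203493675650515 -12.811062280396099
bench y -67.07116347081707 69.73459705861659 x -17.871292593010313 17.967012023633163 -10.723552265863583
```

```bash
python3 -m crank '[[0,0.15,0.25,0,0,0,0],[0,0.15,0.25,2,0,0,0],[0,0.15,0.25,5,0,0,0],[0,0.15,0.25,8,0,0,0],[0,0.15,0.25,11,0,0,0],[0,0.15,0.25,13,0,0,0],[0,0.15,0.25,15,0,0,0],[0,0.15,0.25,16.4,0,0,0],[0,0.15,0.25,16.4,0,0,0],[0,0.15,0.25,16.4,0,0,0]]'
python3 - <<'E'
from h import *
for n in('top','side'): cv2.imwrite(f'pics/{n}8.png',eyes.camera(n)[:,:,::-1])
s=status.observe();print(s["eef_pos"],s["force"]);zc=s["eef_pos"][2]-.104+.087
a=cv2.imread('pics/top8.png');k=cv2.inRange(cv2.cvtColor(a,cv2.COLOR_BGR2HSV),(130,80,30),(165,255,255))
A=np.radians(-2.0);y=np.array([-np.sin(A),np.cos(A),0]);x=np.array([np.cos(A),np.sin(A),0])
ys,xs=np.nonzero(k);P=np.array([onz("top",(u,v),zc) for u,v in zip(xs,ys)])-[.499,.2115,zc];py,px=P@y*1e3,P@x*1e3
m=(abs(px+8)<22)&(abs(py)<85)
for lo,hi in((-90,-45),(-45,0),(0,45),(45,90)):
    q=m&(py>lo)&(py<hi)
    if q.sum(): print(lo,q.sum(),"y",py[q].min(),py[q].max(),"x",px[q].min(),px[q].max())
E
```

```text
t: 19.75
eef_pos: [0.5021, 0.2167, 0.1389]
ee_rot: [2.26, 2.181, 0.0]
force: [-0.1, -0.3, -3.9]
grip_width: 0.0126
finger_force: 59.2
[0.5029 0.217  0.1399] [ 0.6474  0.6626 -4.1275]
-90 118 y -67.9045883201116 -45.203700478309045 x -16.855912832199706 13.814939832267484
-45 80 y -44.96941319404648 -26.356023820443994 x -15.91136622253143 13.89237293747013
0 6 y 40.40241367103176 44.210123666249544 x -16.745913530428847 -12.339896136637309
45 57 y 45.706687711661715 68.76742511964132 x -16.089229489864092 -1.2173704262230152
```

```bash
python3 -m crank '[[0,-0.05,-0.05,0.4,0,0,0],[0,-0.05,-0.05,0.8,0,0,0],[0,-0.05,-0.05,1.1,0,0,0],[0,-0.05,-0.05,1.4,0,0,0],[0,-0.05,-0.05,1.6,0,0,0],[0,-0.05,-0.05,1.6,0,0,0]]'; python3 -m crank '[[0,0,0,0.1,0,0,0],[0,0,0,0.2,0,0,0],[0,0,0,0.3,0,0,0],[0,0,0,0.3,0,0,0]]'
```

```text
t: 20.45
eef_pos: [0.5009, 0.2162, 0.1219]
ee_rot: [2.261, 2.181, -0.002]
force: [0.1, 1.2, -4.3]
grip_width: 0.0125
finger_force: 59.1
t: 20.85
eef_pos: [0.5012, 0.2162, 0.1192]
ee_rot: [2.26, 2.181, -0.001]
force: [-0.1, -0.5, -4.0]
grip_width: 0.0128
finger_force: 59.2
```

```bash
for i in 1 2 3; do python3 -m crank '[[0,0,0,0.05,0,0,0],[0,0,0,0.1,0,0,0],[0,0,0,0.1,0,0,0]]' | grep -E "eef|force:"; done
```

```text
eef_pos: [0.5012, 0.2162, 0.1183]
force: [-0.2, 0.6, -3.5]
finger_force: 59.2
eef_pos: [0.5012, 0.2162, 0.1173]
force: [0.2, 0.0, -4.2]
finger_force: 59.2
eef_pos: [0.5013, 0.2163, 0.1164]
force: [-0.4, 0.1, -4.3]
finger_force: 59.3
```

```bash
for i in 1 2; do python3 -m crank '[[0,0,0,0.05,0,0,0],[0,0,0,0.1,0,0,0],[0,0,0,0.1,0,0,0]]' | grep -E "eef|force:"; done
```

```text
eef_pos: [0.5017, 0.2164, 0.1162]
force: [-1.8, -0.5, 3.3]
finger_force: 60.1
eef_pos: [0.5021, 0.2164, 0.1162]
force: [-3.7, -1.6, 10.0]
finger_force: 61.0
```

```bash
python3 -m crank '[[0,0,0,-0.1,0,0,0],[0,0,0,-0.1,0,0,0],[0.2,0,0,-0.1,0,0,0],[0.4,0,0,-0.1,0,0,0],[0.4,0,0,-0.1,0,0,0],[0.4,0,0,-0.1,0,0,0],[0.4,0,0,-1,0,0,0],[0.4,0,0,-3,0,0,0],[0.4,0,0,-6,0,0,0],[0.4,0,0,-10,0,0,0]]'; python3 -m crank '[[0.4,0,0,-4,0,0,0],[0.4,-5,0,-8,0,0,0],[0.4,-10,0,-12,0,0,0],[0.4,-15,0,-12,0,0,0],[0.4,-20,0,-12,0,0,0],[0.4,-25,0,-12,0,0,0],[0.4,-30,0,-12,0,0,0],[0.4,-30,0,-12,0,0,0],[0.4,-30,0,-12,0,0,0]]'; python3 -c "
from h import *
t=eyes.camera('top')[150:350,60:460,::-1];s=eyes.camera('side')[150:350,60:460,::-1]
cv2.imwrite('pics/t9.png',cv2.resize(np.vstack([t,s]),None,fx=1.5,fy=1.5,interpolation=2))"
```

```text
t: 23.35
eef_pos: [0.5, 0.2159, 0.2142]
ee_rot: [-2.26, -2.181, 0.005]
force: [0.7, 0.5, 0.2]
grip_width: 0.0342
finger_force: 0.0
t: 24.25
eef_pos: [0.4902, -0.0865, 0.3352]
ee_rot: [2.265, 2.175, -0.001]
force: [1.2, 1.4, -1.1]
grip_width: 0.0345
finger_force: 0.0
```

View pics/t9.png

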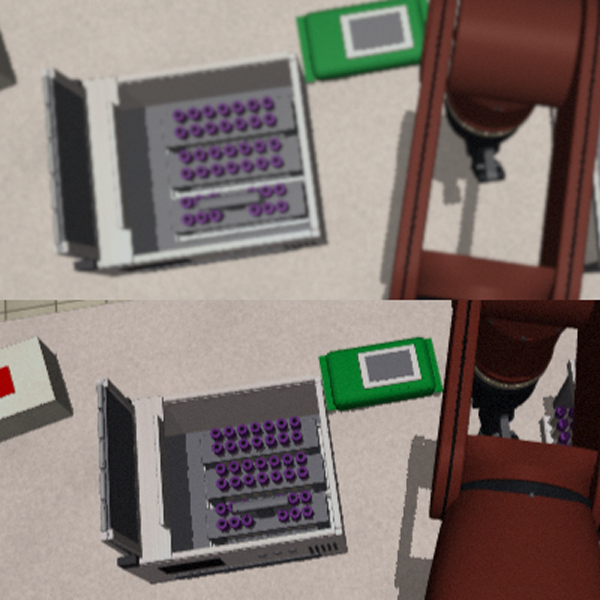

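The rack stands in the lane at top crop (235,205), level with its neighbours, and the cover is still folded at (75,165).

```bash
python3 -c "
from station import hand_in
print(hand_in())"
```

```text
the job is handed in; nothing more can be done
None
```

I folded the cover back to its stop, drew the rack clear of the shelf and released it, then lifted it by its handle and set it flat in the empty lane; the job is handed in at about 24 s, and the result of the judging was not shown.

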